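# Find the flywheel's high spot with a plunger indicator

## Robot

A 7-joint arm with a two-finger parallel gripper is mounted at the origin on the work surface. World frame = base frame: x ahead of the robot, y to its left, z up, the work surface at z = 0. Lengths are in m, angles in rad, forces in N, time in s.
With the tool pointing down it reaches from about 0.425 to 0.925 m from the base axis. Payload 6.8 kg.
Tool frame: the origin (TCP) lies at the very end of the fingers, on their centre line; the grasp point (between the pads) lies bot.hold_point_z behind it (bot.hold_point_z is the distance from the TCP to the grasp point, in m); x points along the fingers, z is the direction in which the jaws open and shut, and the axes are right-handed (so a half turn about x gives the same grasp; the last joint's range is limited). The gripper opens to 85 mm and grips with 20 to 120 N. Pads are 22 mm wide; open, the fingers measure 114 mm over their backs; the gripper's body (76 mm by 85 mm) begins 54 mm behind the grasp point. The pads swing forward as they close: fully open they stand 13 mm farther back than shut.
Start: joints at [-1.242, 0.477, 0.022, 1.555, -0.011, 1.109, -0.083], TCP at [0.286, 0.612, 0.231] pointing down, gripper open.
Joint ranges: [-2.96, 2.96], [-0.34, 2.1], [-1.41, 1.46], [0.24, 2.44], [-1.37, 4.51], [0.17, 1.92], [-2.96, 2.96]. Speed limits (rad/s): [2.39, 2.39, 3.14, 3.14, 3.14, 3.14, 3.14].

## Interface

Orientations are given as a unit quaternion [w, x, y, z].
In Python, from station import bot gives the robot as it stands.
- The arm moves only by the tool drive_tool, never from a script. Its arguments are lists of equal length, an entry for each row: "slide": the shift along the world's x, y, z in mm, a list of three; "turn": the turn, a rotation vector about the world's x, y, z in rad, a list of three; "gripper": the opening, from 0 (shut) to 1 (fully open). A call has 1 to 10 rows; each row is the pose to reach, as a shift and turn from the pose measured when the call began; what a row does not reach only later rows make up. A row lasts 1/10 s, in which the tool goes at most 50 mm and 8.59 degrees, less where a joint would pass 70% of its speed; a pose out of reach is approached as far as the arm can. A call with a gripper value outside its range is refused whole. The fingers move at their own pace and stop on an object; "squeeze" is the grip in N (left out, the last holds). Time passes only in rows, so rows that repeat a pose let the fingers close. It gives the time, the measured TCP pose, the force and the opening at its end, in the units of the state.
- bot.get_obs(): the state, without advancing time (a new reading comes with each control period).
- bot.read_camera(name): name is "scene" or "side" or "wrist"; returns a dict with "color" (480x640x3 uint8, red, green, blue), "fovy" (degrees; the focal length in pixels is half the picture's height over the tangent of half this angle, whatever the lens; pixels are square), "cx", "cy" (the principal point, pixels), "dist_coeffs" ([k1, k2, p1, p2, k3] as OpenCV has them; the pictures are not rectified), "R" (3x3) and "t" (3): a world point X has camera coordinates R X + t. Camera axes: x right, y down, z forward; pixel columns grow to the right and rows downward; lengths in m; the calibration is good to about 2 mm. A picture is of the moment at which its call begins. There is no depth.
- bot.hand_in(): hands the job in, once; it reports no verdict.
The state is a dict: "t": time; "q": joint angles; "joint_vel": joint speeds; "joint_torque": joint torques, N m; "eef_pos": TCP position; "tool_rot": TCP orientation; "contact_force": force on the tool from outside, world axes, zero at the start; "torque": the same for the moment, N m; "gripper_width": opening from 0.0 (shut) to 1.0 (fully open).
Only numpy, scipy, OpenCV 4.12 (cv2) and the standard library are available. Lean on these libraries where they do the work, as an engineer would, in place of code of your own. Each camera call takes 0.05 s, during which the arm holds its last target.

## Task

On the truing stand, slide the indicator carriage in until its plunger presses on the flywheel's rim with the dial about half way through its travel. Then, with the plunger riding on the rim, crank the wheel once right round, and bring it back to its one highest place, leaving that high spot stopped under the plunger for marking. Never drive the plunger hard onto its stop, and leave the tools and loose parts lying around where they are.

Things in the scene. Friction and masses are not known exactly. Their poses are not given: they have to be found in the camera images.
- stand: Truing stand: fixed dark steel base plate 170 (x) by 470 (y) by 20 mm. Origin: underside, 15 mm to +y of the plate's centre; z up. Its y runs along the rail, from the indicator carriage to the wheel: wheel axis at x = 0, y = +110 mm; the carriage's rail at x = 0 on the -y side. Its place and heading on the table vary.
- wheel_axis (a point): Fixed point on the upright axis of the flywheel, 52 mm above the table, the height of the plunger.
- crank (a joint): Angle of the crank and the wheel clamped to it, rad, counter-clockwise from above, turning without limit; 0 puts the crank knob on the +x side of the axis (stand's frame). It starts within 0.4 of 0. Bearing drag about 0.2 N m; it stays where it is left.
- knob_grip (a point): Point to grip on the crank knob, an upright round wooden knob 22 mm across, 71 to 112 mm above the table, 50 mm from the wheel's axis; the point is on its axis, 94 mm above the table. The knob spins freely on its pin, so a hand of fixed heading can take it round. Below it a flat three-armed clamp, top 71 mm above the table (hub and nut 76 mm).
- tab_grip (a point): Point to grip on the indicator carriage: an upright steel tab, 16 mm (stand's x) by 24 mm (stand's y), top 98 mm above the table; the point is on its middle, 83 mm above the table. The carriage slides along the stand's y only and stays where left (about 9 N of friction). Ahead (+y) is the dial case: 58 mm across, centre 63 mm ahead, top 63 mm above the table.
- carriage (a joint): Position of the carriage along its rail, m, 0 to 0.045, growing towards the wheel. It starts within 0.012 of 0, with the plunger clear of the rim; the rim is met after some 5 to 19 mm of travel.
- plunger (a joint): How far the indicator's plunger is pressed in, m: 0 free, 0.012 on its stop. Its spring gives 0.6 N at 0 and 0.3 N more per mm (4.2 N at the stop).
- needle (a joint): Angle of the needle on the dial, rad: the dial lies face up, white with black ticks and a black needle; 0 points back to the tab, turning clockwise as seen from above by 0.4167 rad per mm of plunger travel (5 rad at the stop; each of the 12 divisions is 1 mm).
- plunger_tip (a point): The foremost point of the plunger's round tip, 117 mm ahead (+y) of tab_grip when free, 52 mm above the table, pointing straight at the wheel's axis.
- flywheel: Dark steel disc lying flat, 184 mm across, rim 40 to 64 mm above the table, clamped to the crank. Two smooth, hardly visible swells of the rim, each spread over 70 degrees: the high spot 4 mm proud, a lesser one 1.8 mm, anywhere round it, the high spot at first over 60 degrees from the plunger. Origin: on the axis at table height; its axes have no known relation to the swells.
- collar: Bystander, loose, not to be disturbed: plain round steel slug, 34 mm across, 12 mm high. Origin: centre of its underside.
- bolt: Bystander, loose, not to be disturbed: dark steel bolt 12 mm thick, standing on its foot, 20 mm head on top. Origin: centre of its underside.
- spanner: Bystander, loose, not to be disturbed: open-ended spanner 200 mm long, lying. Origin: centre of its underside.
- hammer: Bystander, loose, not to be disturbed: hammer 280 mm long with wooden handle, lying. Origin: centre of its underside.
- mug: Bystander, loose, not to be disturbed: white lidded mug, 80 mm across, 90 mm high. Origin: centre of its underside.
- billet: Bystander, loose, not to be disturbed: steel billet 120 x 35 x 25 mm. Origin: centre of its underside.
- file: Bystander, loose, not to be disturbed: file 300 mm long with wooden handle, lying. Origin: centre of its underside.
- tongs: Bystander, loose, not to be disturbed: forge tongs 320 mm long, lying. Origin: centre of its underside.

How it is judged:
On the way, in this order (a step that is already met when the one before it is completed fails the run):
1. the plunger presses on the rim with the dial about half way (4 to 8 mm of its 12 mm) (contact force between plunger and flywheel above 0.4 N and value of joint plunger between 0.004 and 0.008 m), for 0.3 s.
2. the wheel has been cranked right round, either way, with the plunger on the rim (contact force between plunger and flywheel above 0.4 N and (value of joint crank above 5.85 rad or value of joint crank below -5.85 rad)).
At the end, for the whole second after the job is handed in: The wheel is at rest with its high spot under the plunger: the plunger presses on the rim (over 0.4 N, not on its stop) and its tip stands at least 95.4 mm from the wheel's axis, that is within 0.6 mm of the top of the 4 mm swell (about 13 degrees either side) (contact force between plunger and flywheel above 0.4 N and horizontal distance between plunger_tip and wheel_axis above 0.0954 m and value of joint plunger below 0.0118 m and velocity of joint crank between -0.05 and 0.05 rad/s); the robot touches nothing.
It fails at once if the plunger is driven onto its stop (over 6.5 N on the rim) (contact force between plunger and flywheel above 6.5 N).
It fails at once if a loose tool or part lying around is disturbed (moved over 20 mm) (distance of any of collar, bolt, spanner, hammer, mug, billet, file, tongs from where it was at the start of the episode above 0.02 m).
It also fails if it takes over 72 s, if anything falls off the work surface, if the arm or the gripper's body presses on something with over 40 N, if the wrist force passes 120 N, or if a joint passes its speed limit or range.

## Working session

There is one attempt and no reset: what is moved stays moved. The work goes in short steps, Python scripts to look and compute and a tool call to move; the robot and the scene stay as the last step left them, time stands still between calls to the robot, and variables do not carry over. Pictures are saved under pics/ and viewed, and the job is handed in when it is done.

Besides the shell and the picture viewer there is one more tool, called after "Emit:" as a command line: name --argument value ..., lists and objects as JSON in quotes. drive_tool: Moves the arm, as the interface text tells. Its arguments: {"type":"object","properties":{"slide":{"type":"array"},"turn":{"type":"array"},"gripper":{"type":"array"},"squeeze":{"type":"number"}},"required":["slide","turn","gripper"]}

```bash
ls; mkdir -p pics
cat > h.py <<'E'
import numpy as np, cv2
from station import bot
def cam(n):
    c=bot.read_camera(n); c={k:(np.array(v) if not isinstance(v,(float,int,str)) else v) for k,v in c.items()}
    h=c['color'].shape[0]; f=h/2/np.tan(np.radians(c['fovy'])/2)
    c['K']=np.array([[f,0,c['cx']],[0,f,c['cy']],[0,0,1.]]); return c
def save(c,n): cv2.imwrite('pics/'+n,c['color'][:,:,::-1])
def ray(c,uv):
    p=cv2.undistortPoints(np.array(uv,float).reshape(-1,1,2),c['K'],c['dist_coeffs'].astype(float)).reshape(-1,2)
    d=np.c_[p,np.ones(len(p))]@c['R']; o=-c['R'].T@c['t']; return o,d
def onz(c,uv,z):
    o,d=ray(c,uv); return o+d*((z-o[2])/d[:,2])[:,None]
def proj(c,X):
    return cv2.projectPoints(np.array(X,float).reshape(-1,1,3),cv2.Rodrigues(c['R'])[0],c['t'].astype(float),c['K'],c['dist_coeffs'].astype(float))[0].reshape(-1,2)
E
python3 - <<'E'
from h import *
print(bot.hold_point_z); o=bot.get_obs(); print(o)
for n in ['scene','side','wrist']:
    c=cam(n); save(c,n+'0.png'); print(n,c['fovy'],c['dist_coeffs'],-c['R'].T@c['t'],c['R'][2])
E
```

```text
pics
0.0187
{'t': 0.0, 'q': array([-1.24210776,  0.47778271,  0.02234301,  1.55643826, -0.0115074 ,
        1.10926842, -0.08312591]), 'joint_vel': array([-1.28309085e-05, -2.06180139e-03,  8.87917566e-04,  3.02514306e-04,
        3.42275200e-04, -1.79367195e-03, -1.03407196e-03]), 'joint_torque': array([ 2.28921863e-04, -5.96467638e+01,  1.60826314e+00, -2.81201041e+01,
        1.25361403e-02,  9.51319991e-03,  5.42172268e-05]), 'eef_pos': array([0.28531531, 0.6111012 , 0.23034299]), 'tool_rot': array([ 0.59595393, -0.38016133,  0.59695848,  0.37941647]), 'contact_force': array([0.19686529, 0.0935922 , 0.31049658]), 'torque': array([-0.00897851, -0.01285146,  0.02940871]), 'gripper_width': 0.9974939508313284}
scene 57.11431220032064 [-0.02292265  0.          0.          0.          0.        ] [0.8193914  0.45423251 0.99944887] [-0.25842264 -0.4440927  -0.85790408]
side 44.72565723699881 [0.01845305 0.         0.         0.         0.        ] [ 0.39771669 -0.95725896  1.01362064] [ 0.09959486  0.71308991 -0.69396227]
wrist 60.19689294410236 [-0.04303735  0.          0.          0.          0.        ] [0.2095014  0.64678901 0.37341853] [ 0.29436578 -0.14038157 -0.94532629]
```

View pics/scene0.png

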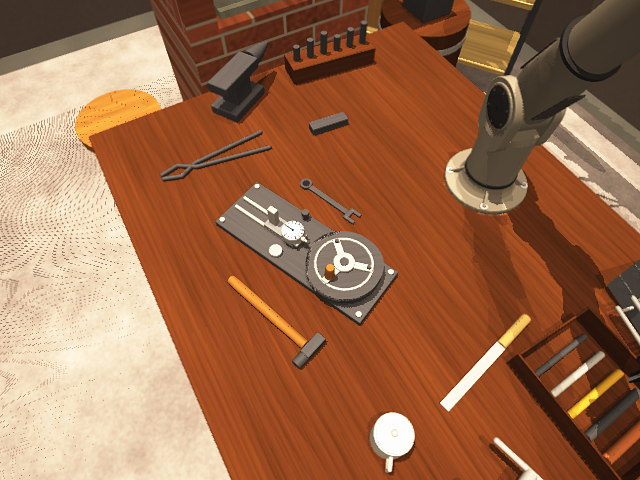

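View pics/side0.png

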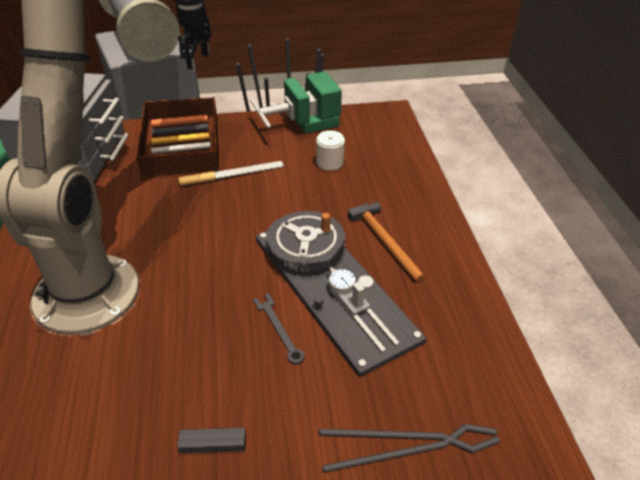

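View pics/wrist0.png

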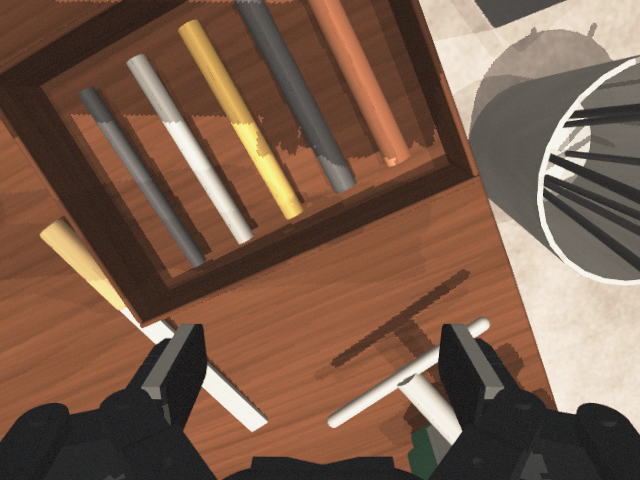

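Run:
```python
import cv2
a=cv2.imread('pics/scene0.png')[170:330,200:410]; b=cv2.imread('pics/side0.png')[200:375,240:440]
cv2.imwrite('pics/s1.png',cv2.resize(a,None,fx=3.75,fy=3.75,interpolation=cv2.INTER_CUBIC))
cv2.imwrite('pics/d1.png',cv2.resize(b,None,fx=3.4,fy=3.4,interpolation=cv2.INTER_CUBIC))
```

```text
(no output)
```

View pics/s1.png

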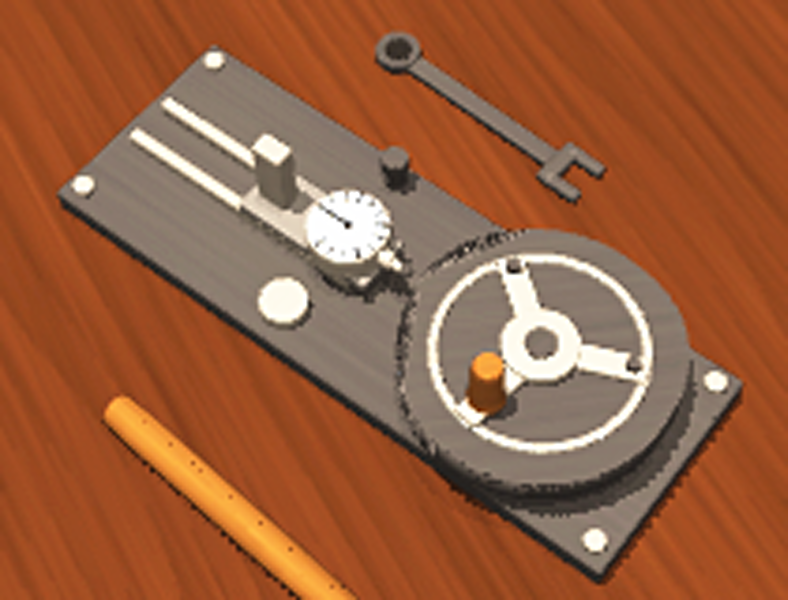

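View pics/d1.png

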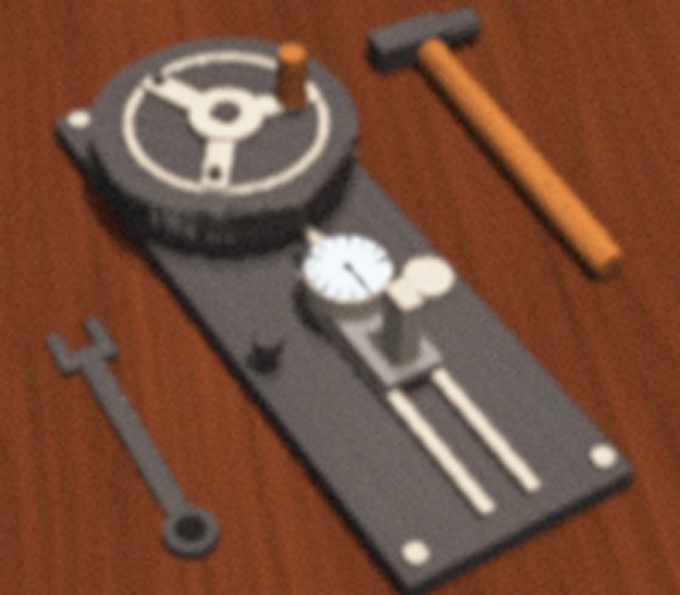

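Run:
```python
from h import *
np.set_printoptions(precision=4,suppress=True)
S=cam('scene');D=cam('side')
def tri(a,b):
    o1,d1=ray(S,a);o2,d2=ray(D,b);d1=d1[0];d2=d2[0]
    s=np.linalg.lstsq(np.c_[d1,-d2],o2-o1,rcond=None)[0]
    p=o1+d1*s[0];q=o2+d2*s[1];return (p+q)/2,np.linalg.norm(p-q)
f=lambda u,v:(u/3.75+200,v/3.75+170); g=lambda u,v:(u/3.4+240,v/3.4+200)
A=onz(S,[f(213,61),f(83,184),f(716,381),f(595,540)],.021);print(A)
B=onz(D,[g(415,552),g(603,457),g(78,119)],.021);print(B)
for n,a,b in [('tab',f(272,148),g(402,288)),('knob',f(488,361),g(292,50)),('hub',f(541,342),g(228,112))]:
    z={'tab':.098,'knob':.112,'hub':.076}[n]
    print(n,tri(a,b),onz(S,a,z),onz(D,b,z))
print('bolt',onz(S,f(396,158),.045),'collar',onz(S,f(284,300),.032),onz(D,g(428,276),.032))
u=(A[2]+A[3]-A[0]-A[1]);u/=np.linalg.norm(u);print('u',u,np.degrees(np.arctan2(u[1],u[0])))
```

```text
[[ 0.5858 -0.2911  0.021 ]
 [ 0.714  -0.2377  0.021 ]
 [ 0.4129  0.1151  0.021 ]
 [ 0.5427  0.1694  0.021 ]]
[[ 0.5861 -0.2896  0.021 ]
 [ 0.7155 -0.2365  0.021 ]
 [ 0.4148  0.1167  0.021 ]]
tab (array([ 0.6017, -0.1478,  0.0974]), np.float64(5.1340280093353235e-05)) [[ 0.6019 -0.1474  0.098 ]] [[ 0.6016 -0.1483  0.098 ]]
knob (array([0.5641, 0.0671, 0.1131]), np.float64(0.0019803144312898883)) [[0.5628 0.0668 0.112 ]] [[0.5652 0.0679 0.112 ]]
hub (array([0.5168, 0.0544, 0.0726]), np.float64(0.0032027684344917333)) [[0.5163 0.0562 0.076 ]] [[0.5178 0.05   0.076 ]]
bolt [[ 0.5176 -0.1321  0.045 ]] collar [[ 0.6352 -0.0761  0.032 ]] [[ 0.6356 -0.0818  0.032 ]]
u [-0.3896  0.921  -0.    ] 112.93213476457024
```

Run:
```python
from h import *
from scipy.spatial.transform import Rotation as R
o=bot.get_obs();q=o['tool_rot'];M=R.from_quat([q[1],q[2],q[3],q[0]]).as_matrix();print(M.round(4))
for i in (2,1):print(np.degrees(np.arctan2(M[1,i],M[0,i])))
W=cam('wrist');C=-W['R'].T@W['t'];print('cam in tool',M.T@(C-o['eef_pos']),'axis',M.T@W['R'][2])
```

```text
[[-3.000e-04 -9.061e-01  4.231e-01]
 [-8.000e-04  4.231e-01  9.061e-01]
 [-1.000e+00 -1.000e-04 -8.000e-04]]
64.97029336858652
154.97029624023392
cam in tool [-1.42999228e-01  8.38094857e-02 -3.02268439e-05] axis [ 0.94537024 -0.32599664 -0.00113683]
```

Emit:
drive_tool --slide '[[316,-759,-60],[316,-759,-60],[316,-759,-60],[316,-759,-60],[316,-759,-60],[316,-759,-60],[316,-759,-60],[316,-759,-60],[316,-759,-60],[316,-759,-60]]' --turn '[[0,0,-0.734],[0,0,-0.734],[0,0,-0.734],[0,0,-0.734],[0,0,-0.734],[0,0,-0.734],[0,0,-0.734],[0,0,-0.734],[0,0,-0.734],[0,0,-0.734]]' --gripper '[1,1,1,1,1,1,1,1,1,1]'

```text
t: 1.3
eef_pos: [0.4776, 0.1495, 0.1949]
tool_rot: [0.693, -0.14, 0.693, 0.141]
contact_force: [1.3, 0.7, -0.1]
gripper_width: 1.003
```

Emit:
drive_tool --slide '[[124,-297,-25],[124,-297,-25],[124,-297,-25],[124,-297,-25],[124,-297,-25],[124,-297,-25],[124,-297,-25],[124,-297,-25],[124,-297,-25],[124,-297,-25]]' --turn '[[0,0,0],[0,0,0],[0,0,0],[0,0,0],[0,0,0],[0,0,0],[0,0,0],[0,0,0],[0,0,0],[0,0,0]]' --gripper '[1,1,1,1,1,1,1,1,1,1]'

```text
t: 2.3
eef_pos: [0.6015, -0.1456, 0.1698]
tool_rot: [0.693, -0.141, 0.693, 0.142]
contact_force: [-0.1, 0.6, -0.8]
gripper_width: 1.0
```

```bash
cat > st.py <<'E'
from h import *
from scipy.spatial.transform import Rotation as R
np.set_printoptions(precision=4,suppress=True)
def st():
    o=bot.get_obs();q=o['tool_rot'];M=R.from_quat([q[1],q[2],q[3],q[0]]).as_matrix()
    print('t',o['t'],'p',o['eef_pos'],'yawz',np.degrees(np.arctan2(M[1,2],M[0,2])),'down',M[:,0],'F',o['contact_force'],'g',o['gripper_width']);return o,M
E
python3 - <<'E'
from st import *
o,M=st()
W=cam('wrist');save(W,'w1.png'); print(proj(W,[[.6017,-.1478,.098]]))
E
```

```text
t 2.3 p [ 0.6015 -0.1456  0.1698] yawz 23.055088120361535 down [-0.0003  0.0015 -1.    ] F [-0.0725  0.5884 -0.7512] g 1.0001213336144215
[[320.9013 261.7091]]
```

View pics/w1.png

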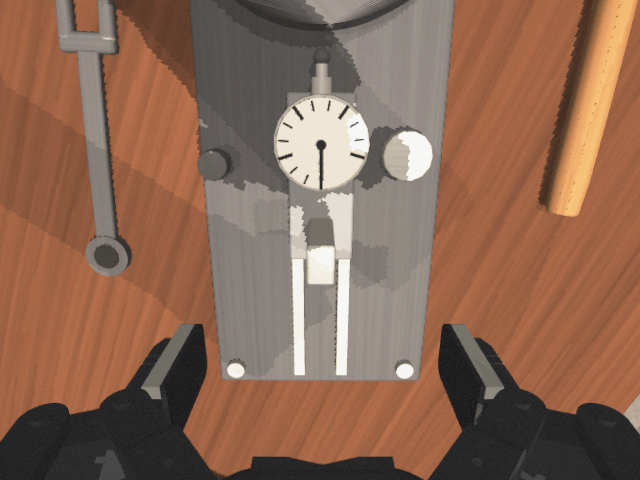

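The wrist view shows the tab top at (320,266), 4 px (about 2 mm) from the prediction, with the dial at (321,145) and its needle pointing back at 0. The path down is clear, with the bolt and collar outside the fingers.

Emit:
drive_tool --slide '[[0,-3,-40],[0,-3,-80],[0,-3,-104],[0,-3,-104],[0,-3,-104],[0,-3,-104],[0,-3,-104],[0,-3,-104],[0,-3,-104],[0,-3,-104]]' --turn '[[0,0,0],[0,0,0],[0,0,0],[0,0,0],[0,0,0],[0,0,0],[0,0,0],[0,0,0],[0,0,0],[0,0,0]]' --gripper '[1,1,1,0.6,0,0,0,0,0,0]' --squeeze 40

```text
t: 3.35
eef_pos: [0.6018, -0.1489, 0.0675]
tool_rot: [0.693, -0.141, 0.692, 0.142]
contact_force: [-3.4, 0.7, 6.9]
gripper_width: 0.179
```

Run:
```python
from st import *
o,M=st()
W=cam('wrist');save(W,'w2.png')
```

```text
t 3.35 p [ 0.6018 -0.1489  0.0675] yawz 23.028019854627455 down [ 0.0011  0.0017 -1.    ] F [-3.4242  0.7246  6.9319] g 0.17911015919944565
```

View pics/w2.png

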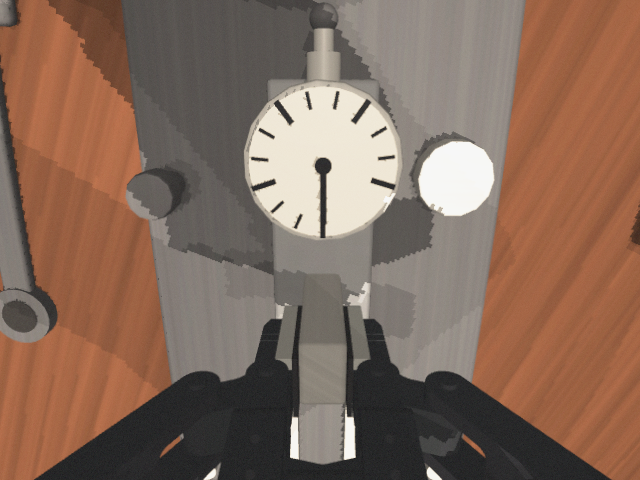

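The tab is gripped at an opening of about 15 mm, and the dial is clear at (322,165) with the needle at 0. Next I slide in 13 mm.

Emit:
drive_tool --slide '[[-1,2.3,0],[-2,4.6,0],[-3,7,0],[-4,9.3,0],[-5,12,0],[-5,12,0],[-5,12,0]]' --turn '[[0,0,0],[0,0,0],[0,0,0],[0,0,0],[0,0,0],[0,0,0],[0,0,0]]' --gripper '[0,0,0,0,0,0,0]'

```text
t: 4.1
eef_pos: [0.5977, -0.1391, 0.0676]
tool_rot: [0.694, -0.141, 0.692, 0.14]
contact_force: [4.8, -5.8, -9.7]
gripper_width: 0.181
```

Run:
```python
from st import *
o,M=st()
W=cam('wrist');save(W,'w3.png')
```

```text
t 4.1 p [ 0.5977 -0.1391  0.0676] yawz 22.937397098961327 down [ 0.0038 -0.0014 -1.    ] F [ 4.8388 -5.7535 -9.7358] g 0.18050928172496525
```

View pics/w3.png

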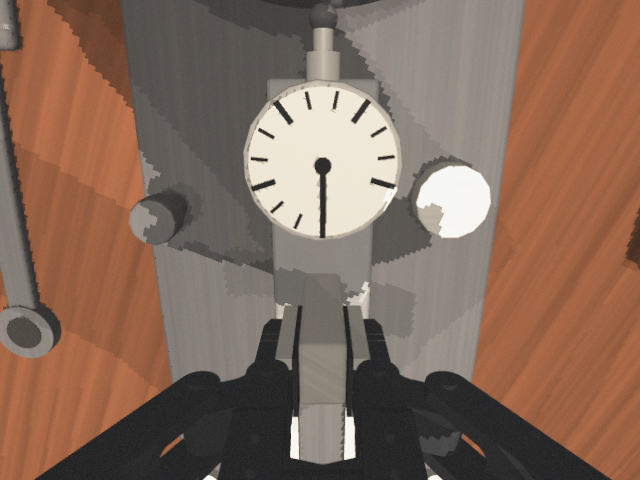

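The needle is still at 0, with the tip nearly at the rim (top of picture, (322,15)); the arm lagged about 2 mm.

Emit:
drive_tool --slide '[[-1,2.3,0],[-2,4.6,0],[-3,6.9,0],[-3.5,8.3,0],[-3.5,8.3,0],[-3.5,8.3,0]]' --turn '[[0,0,0],[0,0,0],[0,0,0],[0,0,0],[0,0,0],[0,0,0]]' --gripper '[0,0,0,0,0,0]'

```text
t: 4.75
eef_pos: [0.5954, -0.1336, 0.0676]
tool_rot: [0.695, -0.142, 0.691, 0.138]
contact_force: [7.9, -7.7, -12.4]
gripper_width: 0.18
```

Run:
```python
from st import *
o,M=st()
W=cam('wrist');save(W,'w4.png')
```

```text
t 4.75 p [ 0.5954 -0.1336  0.0676] yawz 22.827566305405266 down [ 0.0072 -0.0053 -1.    ] F [  7.8645  -7.6961 -12.4322] g 0.1803105082034954
```

View pics/w4.png

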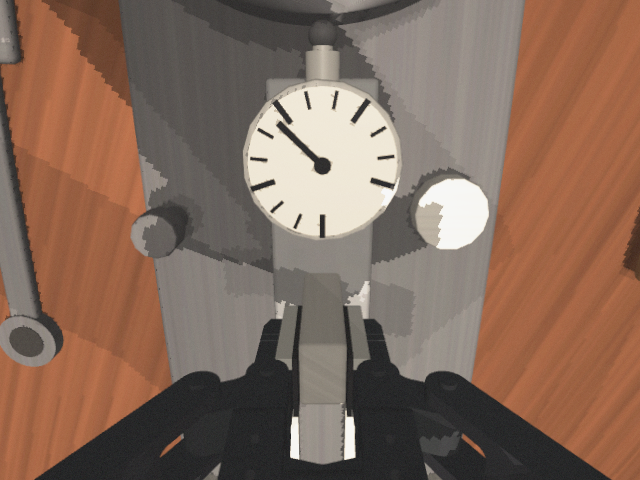

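The needle sits at about 134° clockwise, about 5.6 mm in, close to half way. I'll hold, release and lift.

Emit:
drive_tool --slide '[[0,0,0],[0,0,0],[0,0,0],[0,0,0],[0,0,0],[0,0,0],[0,0,20],[0,0,60],[0,0,100],[0,0,120]]' --turn '[[0,0,0],[0,0,0],[0,0,0],[0,0,0],[0,0,0],[0,0,0],[0,0,0],[0,0,0],[0,0,0],[0,0,0]]' --gripper '[0,0,0.6,0.6,0.6,0.6,0.6,0.6,0.6,0.6]'

```text
t: 5.8
eef_pos: [0.5968, -0.1342, 0.1913]
tool_rot: [0.697, -0.143, 0.689, 0.137]
contact_force: [0.6, -1.0, -0.6]
gripper_width: 0.598
```

Run:
```python
from st import *
o,M=st()
for n in ['wrist','scene','side']:
    W=cam(n);save(W,n+'5.png')
c=np.array([[.5954,-.1336,.063]])+.063*np.array([-.39,.921,0]); print(proj(cam('scene'),c),proj(cam('side'),c))
```

```text
t 5.8 p [ 0.5968 -0.1342  0.1913] yawz 22.810264766524426 down [ 0.0118 -0.0058 -0.9999] F [ 0.6363 -0.9622 -0.5927] g 0.5980728616897958
[[297.8049 232.9079]] [[337.7567 272.7144]]
```

View pics/wrist5.png

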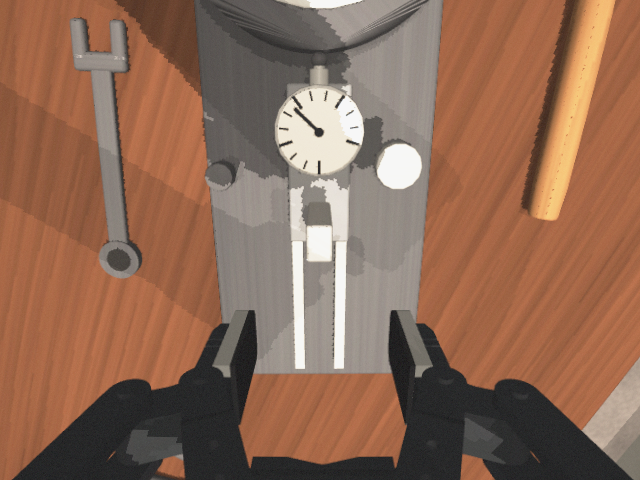

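View pics/scene5.png

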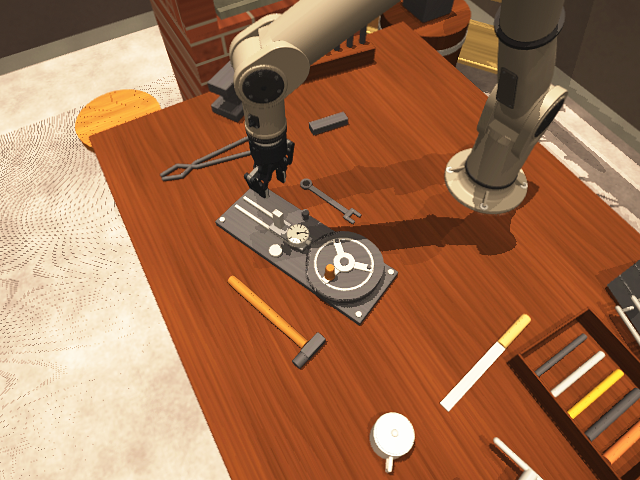

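View pics/side5.png

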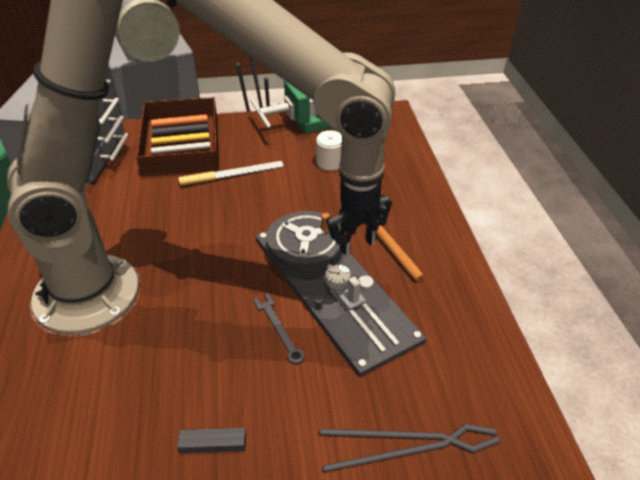

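The dial still reads about 5.6 mm after release (needle tip (295,108), centre (319,132) in the wrist view). It is visible in the scene view at (298,233) and the side view at (338,273). Next I move over the knob.

Emit:
drive_tool --slide '[[-8,45,0],[-16,90,-10],[-24,140,-20],[-33,190,-31],[-33,201,-31],[-33,201,-31],[-33,201,-31]]' --turn '[[0.006,0.012,0],[0.006,0.012,0],[0.006,0.012,0],[0.006,0.012,0],[0.006,0.012,0],[0.006,0.012,0],[0.006,0.012,0]]' --gripper '[0.6,0.6,0.6,0.6,0.6,0.6,0.6]'

```text
t: 6.75
eef_pos: [0.5616, 0.0663, 0.1551]
tool_rot: [0.691, -0.139, 0.696, 0.14]
contact_force: [-1.0, -0.3, -0.2]
gripper_width: 0.595
```

Run:
```python
from st import *
o,M=st()
W=cam('wrist');save(W,'w6.png'); print(proj(W,[[.564,.067,.112]]))
for n in ['scene','side']:
    W=cam(n);save(W,n+'6.png')
```

```text
t 6.75 p [0.5616 0.0663 0.1551] yawz 22.800164336115426 down [-0.0072 -0.0004 -1.    ] F [-0.9531 -0.286  -0.2277] g 0.5954790529584567
[[327.658  280.2043]]
```

View pics/w6.png

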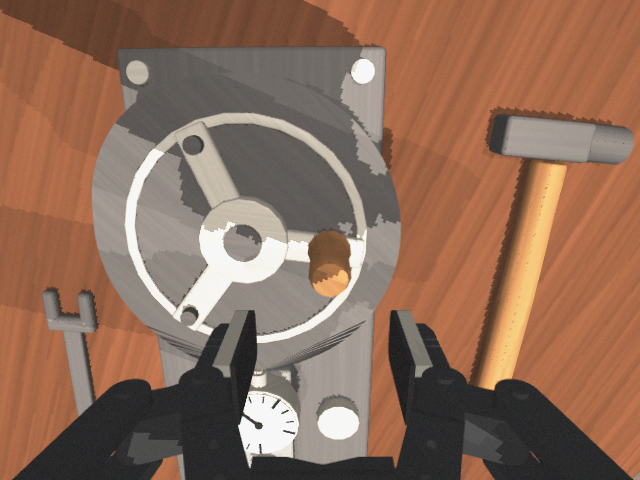

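View pics/scene6.png

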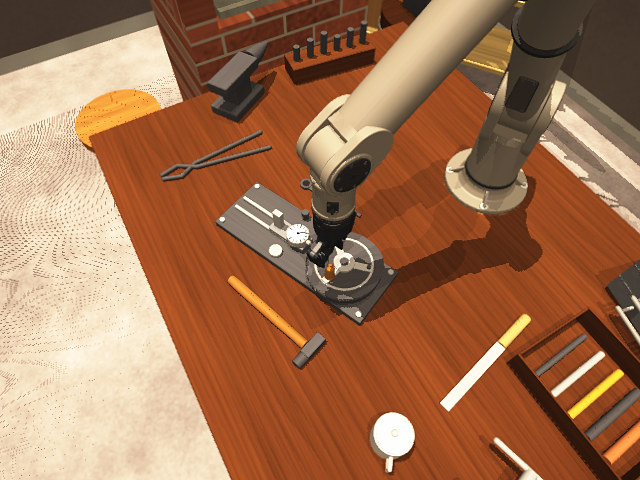

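View pics/side6.png

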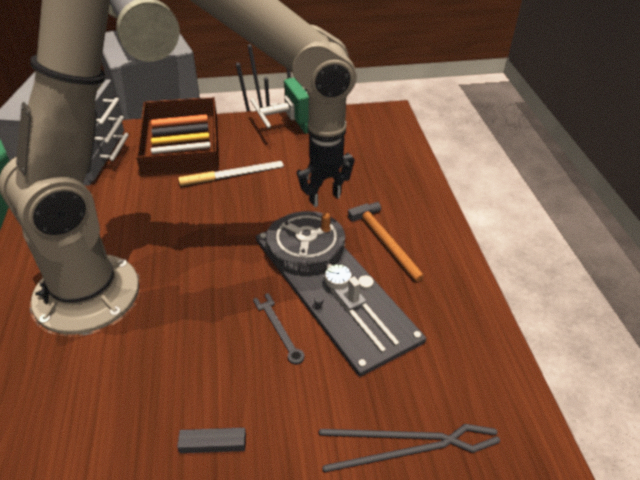

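The knob top is at (331,281), within 1.5 mm of prediction; fingers straddle it. The dial is visible from the side camera at (338,272) and from the scene camera.

Emit:
drive_tool --slide '[[3.5,1,-30],[3.5,1,-60],[3.5,1,-77],[3.5,1,-77],[3.5,1,-77],[3.5,1,-77],[3.5,1,-77],[3.5,1,-77],[3.5,1,-77],[3.5,1,-77]]' --turn '[[0,-0.007,0],[0,-0.007,0],[0,-0.007,0],[0,-0.007,0],[0,-0.007,0],[0,-0.007,0],[0,-0.007,0],[0,-0.007,0],[0,-0.007,0],[0,-0.007,0]]' --gripper '[0.6,0.6,0.6,0.6,0.1,0.1,0.1,0.1,0.1,0.1]' --squeeze 40

```text
t: 7.9
eef_pos: [0.5659, 0.0654, 0.0803]
tool_rot: [0.694, -0.139, 0.693, 0.138]
contact_force: [-3.1, -2.7, 6.5]
gripper_width: 0.243
```

```bash
cat > dial.py <<'E'
from st import *
import sys
def look(tag):
    o,M=st(); ims=[]
    for n,u,v in [('scene',298,233),('side',338,273)]:
        W=cam(n); a=W['color'][v-20:v+20,u-20:u+20,::-1]; ims.append(cv2.resize(a,(400,400),interpolation=cv2.INTER_CUBIC))
    W=cam('wrist')
    cv2.imwrite(f'pics/dial_{tag}.png',np.hstack(ims)); save(W,f'wr_{tag}.png'); return o,M
E
python3 -c "
from dial import *
look('a')"
```

```text
t 7.9 p [0.5659 0.0654 0.0803] yawz 22.594901856540655 down [ 0.002  0.    -1.   ] F [-3.1297 -2.6926  6.5292] g 0.24294017760751482
```

View pics/dial_a.png

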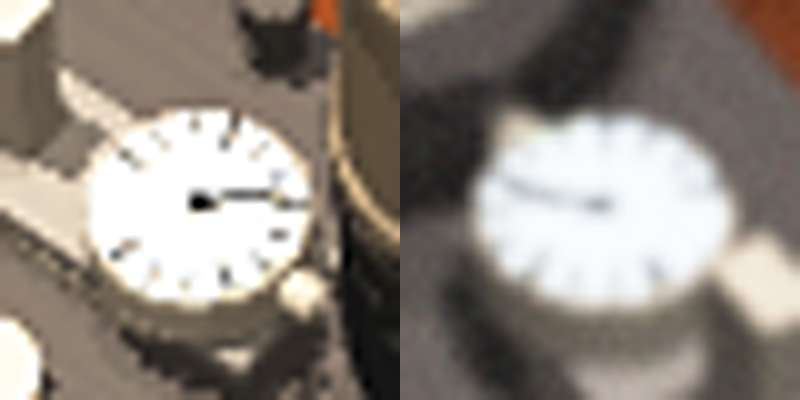

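View pics/wr_a.png

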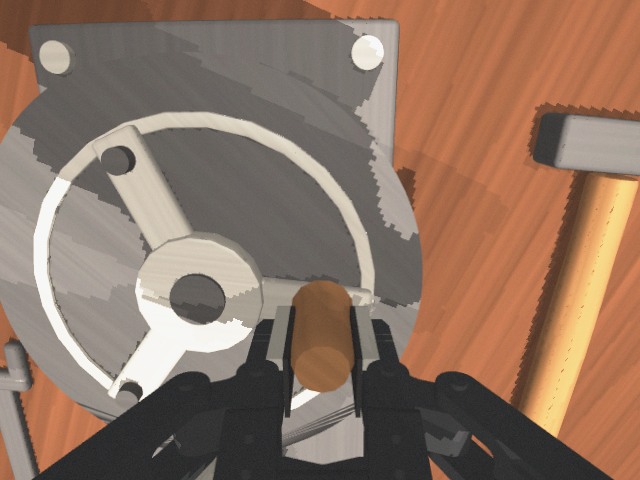

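```bash
cat > dial.py <<'E'
from st import *
import sys
U=np.array([-.3896,.921,0]);Xs=np.array([.921,.3896,0])
DC=np.array([.5708,-.0757,.063])   # dial centre estimate
AX=np.array([.5165,.0548])
def needle(n,tag):
    W=cam(n); img=W['color']; u,v=proj(W,[DC])[0].round().astype(int)
    g=cv2.cvtColor(img,cv2.COLOR_RGB2GRAY).astype(float)
    # white face centroid -> centre
    s=22; sub=g[v-s:v+s,u-s:u+s]; m=(sub>150).astype(np.uint8)
    k,l,stt,cen=cv2.connectedComponentsWithStats(m)
    i=min((j for j in range(1,k) if stt[j,4]>120),key=lambda j:np.hypot(*(cen[j]-s)))
    pts=np.argwhere(l==i)[:,::-1].astype(np.int32); hull=cv2.convexHull(pts.reshape(-1,1,2)); 
    e=cv2.fitEllipse(hull); c=np.array(e[0])+[u-s,v-s]
    C=onz(W,[c],.063)[0]
    # radial darkness by angle, radius 6..17mm
    best=[]
    A=np.arange(0,2*np.pi,np.pi/180)
    sc=[]
    for a in A:
        d=-U*np.cos(a)-Xs*np.sin(a)   # cw from above: -y -> -x -> +y
        P=proj(W,[C+d*r for r in np.linspace(.008,.018,8)]).astype(np.float32)
        sc.append(cv2.remap(g.astype(np.float32),P[:,:1],P[:,1:],cv2.INTER_LINEAR).mean())
    sc=np.array(sc); w=np.clip(np.median(sc)-sc,0,None); j=sc.argmin()
    dd=(np.arange(360)-j+180)%360-180; w=w*(abs(dd)<14); a=np.radians(j+(w*dd).sum()/w.sum())
    cv2.imwrite(f'pics/dial_{tag}_{n}.png',cv2.resize(img[v-s:v+s,u-s:u+s,::-1],(400,400),interpolation=cv2.INTER_CUBIC))
    return round(float(a/.4167),2),C.round(4),round(float(np.median(sc)-sc.min()),0)
def look(tag,step=-5,rows=6,r=.0505):
    o,M=st()
    for n in ('scene','side'):
        try: print(n,needle(n,tag))
        except Exception as e: print(n,'fail',e)
    p=o['eef_pos']; d=p[:2]-AX; th=np.degrees(np.arctan2(d[1],d[0])); print('th',round(th,1),'crank~',round(th-22.93,1),'r',np.hypot(*d))
    print([[round(float(x)) if 0 else round(float(x),1) for x in 1000*(AX+r*np.array([np.cos(np.radians(th+step*k)),np.sin(np.radians(th+step*k))])-p[:2])]+[round(1000*(.08-p[2]),1)] for k in range(1,rows+1)])
    print('tilt fix wx,wy,wz',round(-M[1,0],3),round(M[0,0],3),round(np.radians(22.93)-np.arctan2(M[1,2],M[0,2]),3))
E
python3 -c "
from dial import *
look('a')
W=cam('wrist');print('hub',onz(W,[(200,292)],.076))"
```

```text
t 8.05 p [0.5659 0.0654 0.0803] yawz 22.59700813027746 down [ 0.0021  0.0001 -1.    ] F [-3.1823 -2.6868  5.8729] g 0.24216946352614074
scene (6.62, array([ 0.5783, -0.0835,  0.063 ]), 125.0)
side (6.62, array([ 0.5786, -0.0854,  0.063 ]), 32.0)
th 12.1 crank~ -10.8 r 0.050504340943481545
[[0.7, -4.3, np.float64(-0.3)], [1.1, -8.7, np.float64(-0.3)], [1.1, -13.1, np.float64(-0.3)], [0.6, -17.5, np.float64(-0.3)], [-0.2, -21.9, np.float64(-0.3)], [-1.3, -26.1, np.float64(-0.3)]]
tilt fix wx,wy,wz -0.0 0.002 0.006
hub [[0.5169 0.058  0.076 ]]
```

Run:
```python
from dial import *
S=cam('scene');D=cam('side')
print(onz(S,[(298,233.3)],.063),onz(D,[(338.3,273.5)],.063), proj(S,[DC]),proj(D,[DC]))
# pivot from a crop: 
print(needle('scene','a'),needle('side','a'))
W=cam('wrist');print(W['t'])
```

```text
[[ 0.571  -0.0743  0.063 ]] [[ 0.5716 -0.0781  0.063 ]] [[297.792  232.8666]] [[337.7526 272.7554]]
(6.62, array([ 0.5783, -0.0836,  0.063 ]), 124.0) (0.82, array([ 0.5786, -0.0857,  0.063 ]), 33.0)
[-0.5479 -0.1417  0.187 ]
```

View pics/dial_a_scene.png

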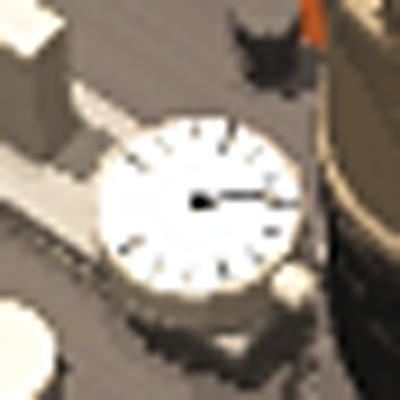

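View pics/dial_a_side.png

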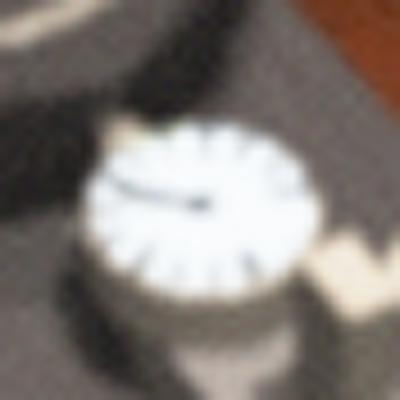

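```bash
python3 - <<'E'
s=open('dial.py').read()
a=s.index("    # white face"); b=s.index("    C=onz")
s=s[:a]+"    s=22; c=dict(scene=(297.5,232.6),side=(337.5,272.9))[n]\n"+s[b:]
s=s.replace("np.linspace(.008,.018,8)","np.linspace(.006,.015,8)").replace("AX=np.array([.5165,.0548])","AX=np.array([.5163,.0552])")
open('dial.py','w').write(s)
E
python3 -c "
from dial import *
look('a')"
```

```text
t 8.45 p [0.5659 0.0654 0.0803] yawz 22.593947659056465 down [ 0.0021  0.0001 -1.    ] F [-3.0635 -2.4624  4.6943] g 0.24180737845155945
scene (5.59, array([ 0.5711, -0.0768,  0.063 ]), 122.0)
side (5.57, array([ 0.5702, -0.0761,  0.063 ]), 32.0)
th 11.6 crank~ -11.4 r 0.050622548464711196
[[0.6, -4.4, np.float64(-0.3)], [0.9, -8.8, np.float64(-0.3)], [0.8, -13.2, np.float64(-0.3)], [0.4, -17.6, np.float64(-0.3)], [-0.5, -21.9, np.float64(-0.3)], [-1.7, -26.1, np.float64(-0.3)]]
tilt fix wx,wy,wz -0.0 0.002 0.006
```

The dial reads 5.6 mm in both views, agreeing with the wrist view. Now I start cranking clockwise.

Emit:
drive_tool --slide '[[0.6,-4.4,0],[0.9,-8.8,0],[0.8,-13.2,0],[0.4,-17.6,0],[-0.5,-21.9,0],[-1.7,-26.1,0],[-1.7,-26.1,0]]' --turn '[[0,0,0],[0,0,0],[0,0,0],[0,0,0],[0,0,0],[0,0,0],[0,0,0]]' --gripper '[0.1,0.1,0.1,0.1,0.1,0.1,0.1]'

```text
t: 9.25
eef_pos: [0.5662, 0.0401, 0.0806]
tool_rot: [0.696, -0.139, 0.691, 0.139]
contact_force: [7.1, 0.9, -12.3]
gripper_width: 0.245
```

```bash
python3 -c "
from dial import *
look('b',rows=8)"
```

```text
t 9.25 p [0.5662 0.0401 0.0806] yawz 22.634536056920343 down [ 0.0065  0.0009 -1.    ] F [  7.1262   0.9112 -12.2949] g 0.2446429163901967
scene (4.05, array([ 0.5711, -0.0768,  0.063 ]), 112.0)
side (3.89, array([ 0.5702, -0.0761,  0.063 ]), 32.0)
th -16.8 crank~ -39.8 r 0.05208408251170898
[[-3.0, -3.7, np.float64(-0.6)], [-4.8, -7.7, np.float64(-0.6)], [-6.9, -11.6, np.float64(-0.6)], [-9.4, -15.2, np.float64(-0.6)], [-12.2, -18.6, np.float64(-0.6)], [-15.3, -21.8, np.float64(-0.6)], [-18.6, -24.6, np.float64(-0.6)], [-22.2, -27.2, np.float64(-0.6)]]
tilt fix wx,wy,wz -0.001 0.007 0.005
```

Emit:
drive_tool --slide '[[-2,-4,0],[-4,-8,0],[-6,-12,0],[-8.5,-15.6,0],[-11.3,-19,0],[-14.5,-22,0],[-18,-25,0],[-18,-25,0]]' --turn '[[0,0.006,0.005],[0,0.006,0.005],[0,0.006,0.005],[0,0.006,0.005],[0,0.006,0.005],[0,0.006,0.005],[0,0.006,0.005],[0,0.006,0.005]]' --gripper '[0.1,0.1,0.1,0.1,0.1,0.1,0.1,0.1]'

```text
t: 10.15
eef_pos: [0.5497, 0.0137, 0.0806]
tool_rot: [0.695, -0.141, 0.692, 0.139]
contact_force: [5.3, -2.7, -14.0]
gripper_width: 0.242
```

```bash
sed -i 's/AX=np.array.*/AX=np.array([.5170,.0550])/' dial.py; python3 -c "
from dial import *
look('c',rows=8)"
```

```text
t 10.15 p [0.5497 0.0137 0.0806] yawz 22.86389473855194 down [ 0.0045 -0.001  -1.    ] F [  5.2818  -2.7323 -13.9936] g 0.24232623504573808
scene (4.02, array([ 0.5711, -0.0768,  0.063 ]), 122.0)
side (3.84, array([ 0.5702, -0.0761,  0.063 ]), 38.0)
th -51.6 crank~ -74.5 r 0.05273252169370662
[[-5.0, -0.8, np.float64(-0.6)], [-8.7, -3.1, np.float64(-0.6)], [-12.7, -5.0, np.float64(-0.6)], [-16.8, -6.6, np.float64(-0.6)], [-21.1, -7.8, np.float64(-0.6)], [-25.4, -8.6, np.float64(-0.6)], [-29.8, -9.1, np.float64(-0.6)], [-34.2, -9.1, np.float64(-0.6)]]
tilt fix wx,wy,wz 0.001 0.004 0.001
```

```bash
sed -i 's/AX=np.array.*/AX=np.array([.5175,.0535])/; s/round(1000\*(.08-p\[2\]),1)/0/' dial.py
python3 - <<'E'
import numpy as np
AX=np.array([.5175,.0535]);p=np.array([.5497,.0137]);d=p-AX;th=np.degrees(np.arctan2(d[1],d[0]))
print([[round(float(v),1) for v in 1000*(AX+.0505*np.array([np.cos(np.radians(th-5*k)),np.sin(np.radians(th-5*k))])-p)] for k in range(1,9)])
E
```

```text
[[-4.0, -2.1], [-7.7, -4.4], [-11.7, -6.3], [-15.8, -8.0], [-20.0, -9.2], [-24.3, -10.1], [-28.7, -10.6], [-33.1, -10.7]]
```

Emit:
drive_tool --slide '[[-4,-2.1,0],[-7.7,-4.4,0],[-11.7,-6.3,0],[-15.8,-8,0],[-20,-9.2,0],[-24.3,-10.1,0],[-28.7,-10.6,0],[-28.7,-10.6,0]]' --turn '[[0,0.004,0],[0,0.004,0],[0,0.004,0],[0,0.004,0],[0,0.004,0],[0,0.004,0],[0,0.004,0],[0,0.004,0]]' --gripper '[0.1,0.1,0.1,0.1,0.1,0.1,0.1,0.1]'

```text
t: 11.05
eef_pos: [0.5211, 0.002, 0.0805]
tool_rot: [0.693, -0.141, 0.693, 0.139]
contact_force: [1.4, -2.7, -10.9]
gripper_width: 0.239
```

```bash
python3 -c "
from dial import *
look('d',rows=8)"
```

```text
t 11.05 p [0.5211 0.002  0.0805] yawz 22.823684586099095 down [ 0.0013 -0.0022 -1.    ] F [  1.3947  -2.7191 -10.8917] g 0.2388598759604476
scene (4.02, array([ 0.5711, -0.0768,  0.063 ]), 113.0)
side (3.88, array([ 0.5702, -0.0761,  0.063 ]), 31.0)
th -86.0 crank~ -108.9 r 0.0516033247471124
[[-4.5, 1.0, 0], [-8.9, 1.3, 0], [-13.2, 1.9, 0], [-17.5, 2.9, 0], [-21.7, 4.3, 0], [-25.7, 6.1, 0], [-29.6, 8.2, 0], [-33.3, 10.6, 0]]
tilt fix wx,wy,wz 0.002 0.001 0.002
```

Emit:
drive_tool --slide '[[-4.5,0.5,0],[-8.9,0.8,0],[-13.2,1.4,0],[-17.5,2.4,0],[-21.7,3.8,0],[-25.7,5.6,0],[-29.6,7.8,0],[-29.6,7.8,0]]' --turn '[[0,0,0],[0,0,0],[0,0,0],[0,0,0],[0,0,0],[0,0,0],[0,0,0],[0,0,0]]' --gripper '[0.1,0.1,0.1,0.1,0.1,0.1,0.1,0.1]'

```text
t: 11.95
eef_pos: [0.4909, 0.0097, 0.0805]
tool_rot: [0.693, -0.141, 0.693, 0.139]
contact_force: [-0.5, -2.1, -8.0]
gripper_width: 0.246
```

```bash
python3 -c "
from dial import *
look('e',rows=8)"
```

```text
t 11.95 p [0.4909 0.0097 0.0805] yawz 22.816046345780265 down [-0.0002 -0.0023 -1.    ] F [-0.5048 -2.1398 -7.9674] g 0.2455670291637603
scene (4.03, array([ 0.5711, -0.0768,  0.063 ]), 106.0)
side (3.88, array([ 0.5702, -0.0761,  0.063 ]), 31.0)
th -121.3 crank~ -144.2 r 0.051287069171847395
[[-3.3, 3.1, 0], [-6.7, 5.9, 0], [-9.9, 8.9, 0], [-12.8, 12.2, 0], [-15.4, 15.8, 0], [-17.6, 19.6, 0], [-19.6, 23.5, 0], [-21.2, 27.6, 0]]
tilt fix wx,wy,wz 0.002 -0.0 0.002
```

Emit:
drive_tool --slide '[[-3.5,2.8,0],[-6.9,5.6,0],[-10.1,8.6,0],[-13,12,0],[-15.6,15.6,0],[-17.9,19.4,0],[-19.9,23.3,0],[-19.9,23.3,0]]' --turn '[[0,0,0],[0,0,0],[0,0,0],[0,0,0],[0,0,0],[0,0,0],[0,0,0],[0,0,0]]' --gripper '[0.1,0.1,0.1,0.1,0.1,0.1,0.1,0.1]'

```text
t: 12.85
eef_pos: [0.4711, 0.0336, 0.0805]
tool_rot: [0.693, -0.141, 0.693, 0.139]
contact_force: [1.0, -1.2, -10.4]
gripper_width: 0.241
```

```bash
python3 -c "
from dial import *
look('f',rows=8)"
```

```text
t 12.85 p [0.4711 0.0336 0.0805] yawz 22.84955807679174 down [-0.0002 -0.0018 -1.    ] F [  1.0321  -1.23   -10.4441] g 0.24066714061249028
scene (4.03, array([ 0.5711, -0.0768,  0.063 ]), 107.0)
side (3.89, array([ 0.5702, -0.0761,  0.063 ]), 33.0)
th -156.8 crank~ -179.7 r 0.05051810603615303
[[-1.5, 4.1, 0], [-2.7, 8.4, 0], [-3.6, 12.7, 0], [-4.0, 17.1, 0], [-4.0, 21.5, 0], [-3.7, 25.9, 0], [-3.0, 30.2, 0], [-1.9, 34.5, 0]]
tilt fix wx,wy,wz 0.002 -0.0 0.001
```

Emit:
drive_tool --slide '[[-1.5,4.1,0],[-2.7,8.4,0],[-3.6,12.7,0],[-4,17.1,0],[-4,21.5,0],[-3.7,25.9,0],[-3,30.2,0],[-3,30.2,0]]' --turn '[[0,0,0],[0,0,0],[0,0,0],[0,0,0],[0,0,0],[0,0,0],[0,0,0],[0,0,0]]' --gripper '[0.1,0.1,0.1,0.1,0.1,0.1,0.1,0.1]'

```text
t: 13.75
eef_pos: [0.4688, 0.0632, 0.0805]
tool_rot: [0.693, -0.141, 0.693, 0.139]
contact_force: [4.2, -3.1, -12.9]
gripper_width: 0.249
```

```bash
python3 -c "
from dial import *
look('g',rows=8)"
```

```text
t 13.75 p [0.4688 0.0632 0.0805] yawz 22.82271223990997 down [ 0.001  -0.0024 -1.    ] F [  4.2144  -3.1252 -12.8989] g 0.24934072969008741
scene (7.17, array([ 0.5711, -0.0768,  0.063 ]), 125.0)
side (7.14, array([ 0.5702, -0.0761,  0.063 ]), 35.0)
th 168.7 crank~ 145.8 r 0.04961717414449881
[[0.2, 4.5, 0], [1.6, 8.6, 0], [3.4, 12.7, 0], [5.5, 16.5, 0], [8.0, 20.2, 0], [10.7, 23.6, 0], [13.8, 26.8, 0], [17.1, 29.7, 0]]
tilt fix wx,wy,wz 0.002 0.001 0.002
```

The high spot is rising: 7.15 mm against a base of 3.95. I'll sample it finely.

Emit:
drive_tool --slide '[[0.2,4.5,0],[1.6,8.6,0],[3.4,12.7,0],[3.4,12.7,0]]' --turn '[[0,0,0],[0,0,0],[0,0,0],[0,0,0]]' --gripper '[0.1,0.1,0.1,0.1]'

```text
t: 14.25
eef_pos: [0.4732, 0.075, 0.0805]
tool_rot: [0.694, -0.141, 0.693, 0.138]
contact_force: [5.2, -4.1, -13.6]
gripper_width: 0.242
```

```bash
python3 -c "
from dial import *
look('h',rows=8)"
```

```text
t 14.25 p [0.4732 0.075  0.0805] yawz 22.764929052806533 down [ 0.0025 -0.0034 -1.    ] F [  5.2435  -4.122  -13.5645] g 0.24154962017524578
scene (7.98, array([ 0.5711, -0.0768,  0.063 ]), 123.0)
side (7.96, array([ 0.5702, -0.0761,  0.063 ]), 39.0)
th 154.2 crank~ 131.2 r 0.04925174514327026
[[1.0, 4.4, 0], [3.4, 8.1, 0], [6.1, 11.6, 0], [9.1, 14.8, 0], [12.4, 17.7, 0], [16.0, 20.3, 0], [19.7, 22.6, 0], [23.7, 24.6, 0]]
tilt fix wx,wy,wz 0.003 0.003 0.003
```

```bash
python3 - <<'E'
import numpy as np
P=np.array([[.5659,.0654],[.5662,.0401],[.5497,.0137],[.5211,.002],[.4909,.0097],[.4711,.0336],[.4688,.0632],[.4732,.075]])
s=np.linalg.lstsq(np.c_[2*P,np.ones(len(P))],(P**2).sum(1),rcond=None)[0];print(s[:2],np.sqrt(s[2]+s[:2]@s[:2]))
E
sed -i 's/AX=np.array.*/AX=np.array([.5180,.0525])/' dial.py; sed -n '/AX=/p' dial.py; python3 -c "
from dial import *
look('h',rows=10,step=-5)"
```

```text
[0.51761849 0.05201392] 0.05005024060971355
AX=np.array([.5180,.0525])
t 14.35 p [0.4732 0.075  0.0805] yawz 22.772932400534245 down [ 0.0027 -0.0033 -1.    ] F [  4.5021  -4.2384 -14.7084] g 0.24202866268577075
scene (7.97, array([ 0.5711, -0.0768,  0.063 ]), 123.0)
side (7.96, array([ 0.5702, -0.0761,  0.063 ]), 40.0)
th 153.3 crank~ 130.4 r 0.05014361874376333
[[1.8, 4.0, 0], [4.3, 7.7, 0], [7.1, 11.1, 0], [10.2, 14.2, 0], [13.5, 17.1, 0], [17.1, 19.7, 0], [20.9, 21.9, 0], [24.8, 23.9, 0], [28.9, 25.4, 0], [33.2, 26.6, 0]]
tilt fix wx,wy,wz 0.003 0.003 0.003
```

Axis fit (0.5177, 0.0521), r 50.05 mm, which matches the 50 mm given. I continue the full turn.

Emit:
drive_tool --slide '[[1.8,4,0],[4.3,7.7,0],[7.1,11.1,0],[10.2,14.2,0],[13.5,17.1,0],[17.1,19.7,0],[20.9,21.9,0],[24.8,23.6,0],[28.9,25,0],[28.9,25,0]]' --turn '[[0.003,0.003,0],[0.003,0.003,0],[0.003,0.003,0],[0.003,0.003,0],[0.003,0.003,0],[0.003,0.003,0],[0.003,0.003,0],[0.003,0.003,0],[0.003,0.003,0],[0.003,0.003,0]]' --gripper '[0.1,0.1,0.1,0.1,0.1,0.1,0.1,0.1,0.1,0.1]'

```text
t: 15.45
eef_pos: [0.5016, 0.0993, 0.0804]
tool_rot: [0.693, -0.14, 0.694, 0.139]
contact_force: [-0.3, -4.1, -5.1]
gripper_width: 0.245
```

```bash
sed -i 's/AX=np.array.*/AX=np.array([.5178,.0522])/' dial.py;  python3 -c "
from dial import *
look('i',rows=9)"
```

```text
t 15.45 p [0.5016 0.0993 0.0804] yawz 22.74085999305229 down [-0.0017 -0.001  -1.    ] F [-0.3251 -4.1037 -5.1267] g 0.24460459668267753
scene (4.03, array([ 0.5711, -0.0768,  0.063 ]), 108.0)
side (3.89, array([ 0.5702, -0.0761,  0.063 ]), 34.0)
th 108.9 crank~ 86.0 r 0.049753535043987905
[[4.0, 2.0, 0], [8.3, 2.8, 0], [12.7, 3.3, 0], [17.1, 3.4, 0], [21.5, 3.2, 0], [25.8, 2.5, 0], [30.1, 1.5, 0], [34.3, 0.1, 0], [38.3, -1.7, 0]]
tilt fix wx,wy,wz 0.001 -0.002 0.003
```

Emit:
drive_tool --slide '[[4,1.7,0],[8.3,2.5,0],[12.7,3,0],[17.1,3.1,0],[21.5,3,0],[25.8,2.3,0],[30.1,1.3,0],[34.3,0,0],[34.3,0,0]]' --turn '[[0,0,0],[0,0,0],[0,0,0],[0,0,0],[0,0,0],[0,0,0],[0,0,0],[0,0,0],[0,0,0]]' --gripper '[0.1,0.1,0.1,0.1,0.1,0.1,0.1,0.1,0.1]'

```text
t: 16.45
eef_pos: [0.5352, 0.0988, 0.0804]
tool_rot: [0.692, -0.14, 0.694, 0.139]
contact_force: [-2.5, -3.3, -2.6]
gripper_width: 0.246
```

```bash
python3 -c "
from dial import *
look('j',rows=9)"
```

```text
t 16.45 p [0.5352 0.0988 0.0804] yawz 22.722806035403593 down [-0.0031 -0.0013 -1.    ] F [-2.4677 -3.2859 -2.6166] g 0.24553756037186517
scene (4.03, array([ 0.5711, -0.0768,  0.063 ]), 107.0)
side (3.89, array([ 0.5702, -0.0761,  0.063 ]), 33.0)
th 69.5 crank~ 46.6 r 0.04969353876461998
[[4.3, -1.0, 0], [8.2, -3.0, 0], [11.9, -5.4, 0], [15.4, -8.1, 0], [18.6, -11.1, 0], [21.6, -14.4, 0], [24.2, -17.9, 0], [26.6, -21.7, 0], [28.6, -25.6, 0]]
tilt fix wx,wy,wz 0.001 -0.003 0.004
```

Emit:
drive_tool --slide '[[4.3,-1,0],[8.2,-3,0],[11.9,-5.4,0],[15.4,-8.1,0],[18.6,-11.1,0],[21.6,-14.4,0],[24.2,-17.9,0],[26.6,-21.7,0],[28.6,-25.6,0],[28.6,-25.6,0]]' --turn '[[0,0,0],[0,0,0],[0,0,0],[0,0,0],[0,0,0],[0,0,0],[0,0,0],[0,0,0],[0,0,0],[0,0,0]]' --gripper '[0.1,0.1,0.1,0.1,0.1,0.1,0.1,0.1,0.1,0.1]'

```text
t: 17.55
eef_pos: [0.5623, 0.0745, 0.0804]
tool_rot: [0.691, -0.139, 0.695, 0.14]
contact_force: [-5.5, -0.5, -0.7]
gripper_width: 0.243
```

```bash
python3 -c "
from dial import *
look('k',rows=10,step=5)"
```

```text
t 17.55 p [0.5623 0.0745 0.0804] yawz 22.77975554819071 down [-0.0059  0.0004 -1.    ] F [-5.4583 -0.521  -0.6797] g 0.24304668430598259
scene (5.67, array([ 0.5711, -0.0768,  0.063 ]), 105.0)
side (5.67, array([ 0.5702, -0.0761,  0.063 ]), 36.0)
th 26.7 crank~ 3.7 r 0.04977884681365695
[[-1.5, 4.2, 0], [-4.0, 7.8, 0], [-6.8, 11.2, 0], [-9.8, 14.4, 0], [-13.2, 17.3, 0], [-16.7, 19.9, 0], [-20.5, 22.1, 0], [-24.5, 24.0, 0], [-28.6, 25.6, 0], [-32.8, 26.8, 0]]
tilt fix wx,wy,wz -0.0 -0.006 0.003
```

The full turn is done: crank at about -356°, with the plunger on the rim throughout. The only big swell is near heading 157°, where the dial read 7.97. I'm bringing it back counter-clockwise.

Emit:
drive_tool --slide '[[-1.5,4.2,0],[-4,7.8,0],[-6.8,11.2,0],[-9.8,14.4,0],[-13.2,17.3,0],[-16.7,19.9,0],[-20.5,22.1,0],[-24.5,24,0],[-28.6,25.6,0],[-32.8,26.8,0]]' --turn '[[0,-0.005,0],[0,-0.005,0],[0,-0.005,0],[0,-0.005,0],[0,-0.005,0],[0,-0.005,0],[0,-0.005,0],[0,-0.005,0],[0,-0.005,0],[0,-0.005,0]]' --gripper '[0.1,0.1,0.1,0.1,0.1,0.1,0.1,0.1,0.1,0.1]'

```text
t: 18.65
eef_pos: [0.531, 0.1001, 0.0805]
tool_rot: [0.694, -0.14, 0.692, 0.139]
contact_force: [5.0, -6.2, -12.2]
gripper_width: 0.239
```

```bash
python3 -c "
from dial import *
look('l',rows=10,step=5)"
```

```text
t 18.65 p [0.531  0.1001 0.0805] yawz 22.720401271940194 down [ 0.0027 -0.001  -1.    ] F [  5.029   -6.2393 -12.1691] g 0.23925492259361716
scene (4.03, array([ 0.5711, -0.0768,  0.063 ]), 108.0)
side (3.89, array([ 0.5702, -0.0761,  0.063 ]), 32.0)
th 74.6 crank~ 51.7 r 0.049723843176329406
[[-4.1, 1.7, 0], [-8.5, 2.3, 0], [-12.9, 2.6, 0], [-17.3, 2.4, 0], [-21.6, 1.8, 0], [-25.9, 0.9, 0], [-30.1, -0.4, 0], [-34.2, -2.0, 0], [-38.1, -4.0, 0], [-41.9, -6.4, 0]]
tilt fix wx,wy,wz 0.001 0.003 0.004
```

Emit:
drive_tool --slide '[[-4.1,1.2,0],[-8.5,1.8,0],[-12.9,2.1,0],[-17.3,2,0],[-21.6,1.5,0],[-25.9,0.6,0],[-30.1,-0.6,0],[-34.2,-2.2,0],[-38.1,-4.2,0],[-41.9,-6.5,0]]' --turn '[[0,0.003,0],[0,0.003,0],[0,0.003,0],[0,0.003,0],[0,0.003,0],[0,0.003,0],[0,0.003,0],[0,0.003,0],[0,0.003,0],[0,0.003,0]]' --gripper '[0.1,0.1,0.1,0.1,0.1,0.1,0.1,0.1,0.1,0.1]'

```text
t: 19.75
eef_pos: [0.4908, 0.0942, 0.0806]
tool_rot: [0.694, -0.14, 0.692, 0.139]
contact_force: [10.4, -2.1, -21.4]
gripper_width: 0.245
```

```bash
python3 -c "
from dial import *
look('m',rows=8,step=5)"
```

```text
t 19.75 p [0.4908 0.0942 0.0806] yawz 22.73937567221912 down [ 0.0037 -0.0005 -1.    ] F [ 10.3509  -2.0865 -21.4318] g 0.24508180510678546
scene (5.3, array([ 0.5711, -0.0768,  0.063 ]), 111.0)
side (5.52, array([ 0.5702, -0.0761,  0.063 ]), 32.0)
th 122.7 crank~ 99.8 r 0.04994426645691244
[[-3.9, -2.1, 0], [-7.3, -4.9, 0], [-10.4, -8.0, 0], [-13.2, -11.4, 0], [-15.7, -15.1, 0], [-17.9, -18.9, 0], [-19.7, -22.9, 0], [-21.2, -27.0, 0]]
tilt fix wx,wy,wz 0.0 0.004 0.003
```

Emit:
drive_tool --slide '[[-3.9,-2.1,0],[-7.3,-4.9,0],[-10.4,-8,0],[-13.2,-11.4,0],[-13.2,-11.4,0]]' --turn '[[0,0.003,0],[0,0.003,0],[0,0.003,0],[0,0.003,0],[0,0.003,0]]' --gripper '[0.1,0.1,0.1,0.1,0.1]'

```text
t: 20.35
eef_pos: [0.4781, 0.0826, 0.0806]
tool_rot: [0.694, -0.14, 0.692, 0.139]
contact_force: [5.2, -1.2, -16.6]
gripper_width: 0.243
```

```bash
python3 -c "
from dial import *
look('n',rows=8,step=4)"
```

```text
t 20.35 p [0.4781 0.0826 0.0806] yawz 22.735305907761038 down [ 0.0023 -0.0006 -1.    ] F [  5.2173  -1.2207 -16.6171] g 0.24264587294461118
scene (7.74, array([ 0.5711, -0.0768,  0.063 ]), 113.0)
side (7.64, array([ 0.5702, -0.0761,  0.063 ]), 50.0)
th 142.5 crank~ 119.6 r 0.050025563679746254
[[-2.4, -2.6, 0], [-4.3, -5.6, 0], [-5.9, -8.7, 0], [-7.3, -11.9, 0], [-8.5, -15.3, 0], [-9.4, -18.7, 0], [-10.1, -22.1, 0], [-10.6, -25.6, 0]]
tilt fix wx,wy,wz 0.001 0.002 0.003
```

Emit:
drive_tool --slide '[[-2.4,-2.6,0],[-4.3,-5.6,0],[-4.3,-5.6,0],[-4.3,-5.6,0]]' --turn '[[0,0,0],[0,0,0],[0,0,0],[0,0,0]]' --gripper '[0.1,0.1,0.1,0.1]'

```text
t: 20.85
eef_pos: [0.4753, 0.0785, 0.0805]
tool_rot: [0.695, -0.14, 0.691, 0.14]
contact_force: [5.7, 1.3, -15.6]
gripper_width: 0.249
```

```bash
python3 -c "
from dial import *
look('o',rows=4,step=4)"
```

```text
t 20.85 p [0.4753 0.0785 0.0805] yawz 22.79382635515456 down [ 0.0053  0.0005 -1.    ] F [  5.7391   1.2511 -15.6281] g 0.24904087525997654
scene (7.98, array([ 0.5711, -0.0768,  0.063 ]), 123.0)
side (7.93, array([ 0.5702, -0.0761,  0.063 ]), 41.0)
th 148.3 crank~ 125.3 r 0.04995676980081045
[[-2.2, -2.8, 0], [-3.7, -6.0, 0], [-5.0, -9.2, 0], [-6.1, -12.6, 0]]
tilt fix wx,wy,wz -0.0 0.005 0.002
```

Emit:
drive_tool --slide '[[-2.4,-3.4,0],[-2.4,-3.4,0],[-2.4,-3.4,0]]' --turn '[[0,0,0],[0,0,0],[0,0,0]]' --gripper '[0.1,0.1,0.1]'

```text
t: 21.25
eef_pos: [0.4745, 0.0772, 0.0806]
tool_rot: [0.696, -0.14, 0.69, 0.14]
contact_force: [6.4, 2.8, -16.2]
gripper_width: 0.246
```

```bash
python3 -c "
from dial import *
look('p',rows=4,step=4)"
```

```text
t 21.25 p [0.4745 0.0772 0.0806] yawz 22.88768565146401 down [ 0.0087  0.0023 -1.    ] F [  6.4147   2.7745 -16.2417] g 0.24612101564827002
scene (7.98, array([ 0.5711, -0.0768,  0.063 ]), 129.0)
side (7.96, array([ 0.5702, -0.0761,  0.063 ]), 38.0)
th 150.0 crank~ 127.1 r 0.049944742297063686
[[-2.1, -2.8, 0], [-3.6, -6.1, 0], [-4.8, -9.4, 0], [-5.7, -12.8, 0]]
tilt fix wx,wy,wz -0.002 0.009 0.001
```

The reading has plateaued at 7.97 mm (4.0 above the base), so the peak is under the plunger. I'll release and rise straight up.

Emit:
drive_tool --slide '[[0,0,0],[0,0,0],[0,0,0],[0,0,0],[0,0,0],[0,0,0],[0,0,25],[0,0,60],[0,0,100],[0,0,120]]' --turn '[[0,0,0],[0,0,0],[0,0,0],[0,0,0],[0,0,0],[0,0,0],[0,0,0],[0,0,0],[0,0,0],[0,0,0]]' --gripper '[0.1,0.1,0.6,0.6,0.6,0.6,0.6,0.6,0.6,0.6]'

```text
t: 22.35
eef_pos: [0.4759, 0.0773, 0.2037]
tool_rot: [0.698, -0.14, 0.688, 0.141]
contact_force: [0.4, 0.7, 0.1]
gripper_width: 0.602
```

```bash
python3 -c "
from dial import *
look('q',rows=1,step=4)
for n in ['wrist','scene','side']: save(cam(n),n+'_q.png')
"
```

```text
t 22.35 p [0.4759 0.0773 0.2037] yawz 22.860870759879628 down [ 0.0126  0.004  -0.9999] F [0.403  0.7407 0.0681] g 0.6021620686925854
scene (7.98, array([ 0.5711, -0.0768,  0.063 ]), 123.0)
side (7.96, array([ 0.5702, -0.0761,  0.063 ]), 40.0)
th 149.0 crank~ 126.1 r 0.04884807843526477
[[-3.1, -2.2, 0]]
tilt fix wx,wy,wz -0.004 0.013 0.001
```

View pics/scene_q.png

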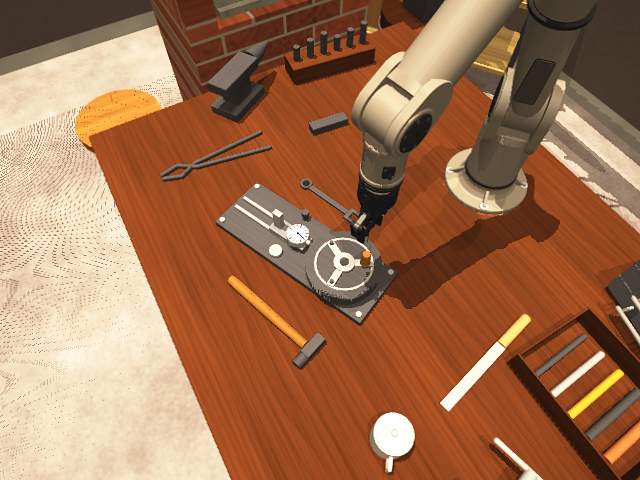

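View pics/wrist_q.png

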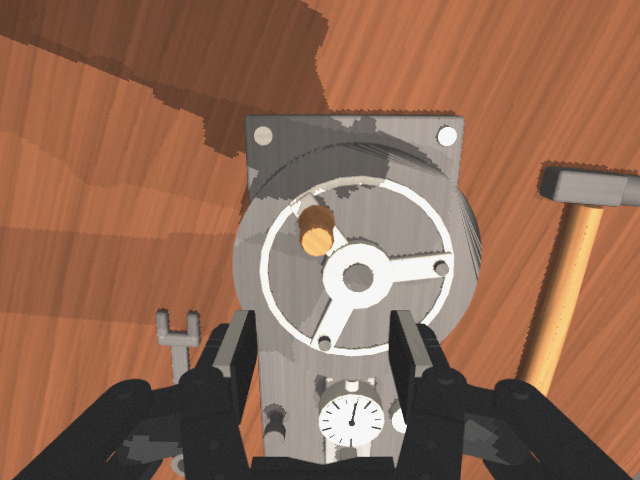

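View pics/dial_q_scene.png

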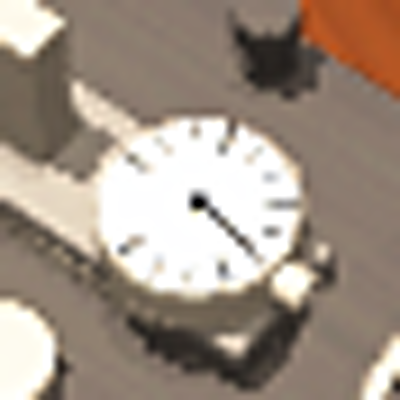

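The scene picture shows the loose items where they were and the gripper clear above the wheel (about (370,220)). Both views still read 7.97 mm. Handing in.

```bash
python3 -c "
from station import bot
print(bot.hand_in())"
```

```text
the job is handed in; nothing more can be done
None
```

The job is handed in: the wheel's high spot is stopped under the plunger. It took about 22 s of the 72 s allowed. No verdict is reported.

- **Dial set:** I slid the carriage in until the dial read about 5.6 mm. It turned out the plunger had landed on the lesser swell; the plain rim reads about 3.95 mm.
- **Full turn:** I cranked clockwise to about -356° (-6.2 rad). The dial read between 3.9 and 8.0 mm at every sample, so the plunger stayed on the rim and well short of its 12 mm stop.
- **High spot:** There is one high swell, at 7.97 mm, 4.0 mm above the rim. I brought the wheel back counter-clockwise onto it and let go.

**Last checks:** after release the scene view read 7.98 mm and the side view 7.96 mm, the same as before letting go. The gripper is clear above the wheel, and the loose items look to be where they started.

**What disagreed:** my first automatic dial reading was wrong (6.62 mm, because it had the dial's centre wrong); corrected, both cameras matched the wrist view. Fits to individual readings put the peak anywhere from about 143° to 157° of knob heading, so I settled it on the dial's plateau at about 150°. I did not measure the last 15° or so before the starting angle, but the readings on both sides show only the lesser swell there.

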